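Rock a stuck tube block out of its nest

TASK

The aluminium tube block is stuck in its nest between two stiff catches. First give its seat a squirt: press the blue pump cap of the cleaner bottle beside it fully down and let it come up again. Then take the block by its black handle bar, rock it side to side, towards one catch and then the other, until both catches are pushed back and it comes free without being yanked, lift it straight up just clear of the nest (a few centimetres above the blue catch housings) and finish while holding it there, still and upright over the nest; leave the flask, dish and glass chamber alone.

Things in the scene. Friction and masses are not known exactly. Their poses are not given: they have to be found in the camera images.
- nest: fixed nest: grey base plate 112 (x) x 136 (y) x 12 mm, two blue catch housings at its y = +37 and -37 mm (16 mm thick in y, 50 mm long in x, tops 64 mm above the bench). Origin: centre of the plate's underside, on the bench; z up. Y runs from housing to housing: the direction in which the block is rocked; x runs along the block and its handle bar
- seat (a point): point on the floor of the nest's groove, 12 mm above the nest's origin, axes as the nest; the seated block's origin is here. The groove along x is 18 mm wide and 9 mm deep and takes the block's keel; low end plates stop the block in x
- block: loose aluminium tube block, about 0.3 kg, 64 (x) x 40 (y) mm, six tube wells in its top 60 mm above its origin. Origin: middle of the underside of its half-round keel (16 mm wide, along x); seated, it tips on the keel towards +y or -y only, about an axis along x 8 mm above the origin. Each long side has a ledge 40 mm above the origin, 20 mm out; the flank above is 16 mm out
- bar (a point): middle of the block's black handle bar, 90 mm above the block's origin, 30 mm above its top: round, 14 mm in diameter, along the block's x, on two thin posts 27 mm either side. Grip it across, fingers closing along the block's y
- tooth_left (a point): tip of the orange catch tooth in the nest's +y housing, 24 mm wide. At the start it overlaps the block's ledge by about 2 mm, 2.5 mm above it, so a straight pull lifts the block 2.5 mm and jams. Tipping the block this way makes its flank push the tooth back: about 3 mm when the bar moves 10 mm sideways, 5 mm at 13, 7 mm at 16 (keep below 20). It stays where pushed (5 N friction, no spring)
- tooth_right (a point): the same for the nest's -y housing; with both teeth pushed back the upright block lifts out freely
- catch_left (a joint): how far the +y tooth has been pushed back, m: 0 to 0.001 at the start, 0.009 at its stop; the ledge is free of it above 0.0025. An orange pin comes out of the housing's back as much
- catch_right (a joint): the same for the -y tooth
- bottle: cleaner bottle with a white cap, 54 x 54 mm, fixed in a grey foot 68 mm square beside the nest's +y end. Origin under its centre, 6 mm above the bench
- pump_top (a point): middle of the top of the blue round pump cap (28 mm in diameter, about 158 mm above the bench; a small spout points to the nest); moves down with it
- pump (a joint): how far the sprung pump cap is pressed, m: 0 up, 0.008 fully down (a squirt from 0.006); takes about 1.5 N to start and 5.5 N at the bottom, and springs back
- flask: bystander: clear culture flask lying flat with a coloured cap, 94 x 52 x 24 mm; origin under its centre
- petri: bystander: clear round dish, 60 mm across, 14 mm high; origin under its centre
- chamber: bystander: thin glass counting chamber, 32 x 76 x 5 mm; origin under its centre

How it is judged:
By the outcome, as a careful person would: the job done as asked, in the order asked, and still so for the second after the job is handed in, while the arm keeps its last pose, push and grip.
It also fails if it takes over 58 s, if anything falls off the work surface, if the arm or the gripper's body presses on something with over 40 N, if the wrist force passes 120 N, or if a joint passes its speed limit or range.

ROBOT

A 6-joint arm with a two-finger parallel gripper is mounted at the origin on a cart in front of the work surface, level with it; the furniture and walls round the work are solid. World frame = base frame: x ahead of the robot, y to its left, z up, the work surface at z = 0. Lengths are in m, angles in rad, forces in N, time in s.
With the tool pointing down it reaches from about 0.375 to 0.9 m from the base axis. Payload 3.1 kg.
Tool frame: the origin (TCP) lies between the finger pads; the fingertips stand 14 mm ahead of it and the grasp point (between the pads) lies 5 mm behind it; z points along the fingers, y is the line along which they close (so a half turn about z gives the same grasp; the last joint's range is limited). The gripper opens to 87 mm and grips with 3 to 60 N. Pads are 19 mm wide; open, the fingers measure 117 mm over their backs; the gripper's body (75 mm by 190 mm) begins 51 mm behind the grasp point.
Start: joints at [1.048, 0.527, 1.433, -0, 1.181, -0.178], TCP at [0.211, 0.588, 0.237] pointing down, gripper open.
Joint ranges: [-3.08, 3.08], [-0.75, 2.2], [0.22, 2.44], [-1.43, 4.57], [0, 2.65], [-2.85, 2.85]. Speed limits (rad/s): [2.79, 2.79, 3.14, 3.14, 3.14, 3.14].

INTERFACE

Orientations are given as a unit quaternion [x, y, z, w].
In Python, from workcell import arm, gripper_to, solver, status, optics, finder gives the robot as it stands. The module is installed in compiled form; this text tells all that it offers. Calls block until the motion is done:
- arm.move_ptp(position, orientation): joint-space move of the TCP to a pose.
- arm.movel(position, rot=None, velocity=0.15, guard=None): straight line of the TCP; rot=None keeps the orientation; velocity is the mean speed in m/s. With guard (N) it stops when the force on the tool has changed by that much, and returns True; else False.
- arm.movej(angles): joint-space move.
- gripper_to(opening): finger opening in m; the grip force is fixed at half the most; returns when the fingers have stopped.
- arm.dwell(seconds).
- solver.solve_ik(position, orientation): joint angles nearest the present ones, or None.
- status.get_obs(): the state.
- optics.snapshot(name): name is "scene" or "side" or "wrist"; returns a dict with "pixels" (384x512x3 uint8, red, green, blue), "z_map" (384x512 float32, m along the optical axis (not along the pixel's ray), 0 where there is no reading), "fx", "fy", "cx", "cy" (pixels), "cam_to_world" (4x4, takes a point from camera to world coordinates). Camera axes: x right, y down, z forward; pixel columns grow to the right and rows downward; lengths in m; the calibration is good to about 2 mm. A picture is of the moment at which its call begins.
A pose or a line that the arm cannot do raises arm.PlanningError and nothing moves.
- arm.finish_job(): hands the job in; it is judged then, once.
Trained networks look in the newest picture that a camera, given by its name, has taken for a name from the list of things; names that differ only in an ending like _2 or _b are one class to them, and where a whole thing is asked for, a point or a joint stands for the part that bears it (a point fixed in the world has none). Each returns a list of dicts, best first, with "p" (0 to 1); they miss things now and then, are a little off and sometimes report something else, mostly with a low value. They report only what shows in the picture. A call takes as long as a camera call.
- finder.spot_in(camera, query): "location" ([x, y, z] in m, in the coordinates of the camera as it stood for that picture, good to about 4 mm: the middle of the surface that is visible of it).
- finder.regions_of(camera, query): "region" (384x512 bool, what is visible of it).
The state is a dict: "t": time; "qpos": joint angles; "qvel": joint speeds; "tau": joint torques, N m; "ee_pos": TCP position; "orientation": TCP orientation; "wrist_force": force on the tool from outside, world axes, zero at the start; "torque": the same for the moment, N m; "opening": finger opening in m; "finger_force": force on a finger pad.
Only numpy, scipy, OpenCV 4.12 (cv2) and the standard library are available. Lean on these libraries where they do the work, as an engineer would, in place of code of your own. Each camera call takes 0.05 s, during which the arm holds its last target. There are 200 camera calls.

## Working session

There is one attempt and no reset: what is moved stays moved. The work goes in short steps, each a Python script; the robot and the scene stay as the last script left them, time stands still between calls to the robot, and variables do not carry over. Pictures are saved under pics/ and viewed, at most 10 in all, crops included, and the job is handed in when it is done.

```bash
mkdir -p pics
cat > h.py <<'E'
import numpy as np, cv2
from workcell import arm, gripper_to, solver, status, optics, finder
def snap(n,f=None):
    s=optics.snapshot(n)
    if f: cv2.imwrite('pics/'+f,cv2.cvtColor(s['pixels'],cv2.COLOR_RGB2BGR))
    return s
def w(s,p): return (s['cam_to_world']@np.r_[p,1])[:3]
def cloud(s,m=None):
    z=s['z_map']; v,u=np.nonzero((z>0) if m is None else (m&(z>0))); d=z[v,u]
    P=np.c_[(u-s['cx'])/s['fx']*d,(v-s['cy'])/s['fy']*d,d,np.ones(len(d))]
    return (P@s['cam_to_world'].T)[:,:3]
E
python3 - <<'E'
from h import *
np.set_printoptions(precision=4,suppress=True)
for c in ['scene','side']:
    s=snap(c,c+'1.png'); print(c)
    for q in ['nest','block','bar','tooth_left','tooth_right','bottle','pump_top','flask','petri','chamber']:
        for r in finder.spot_in(c,q)[:2]: print(q,round(r['p'],2),w(s,r['location']))
print({k:v for k,v in status.get_obs().items()})
E
```

```text
scene
nest 0.89 [ 0.5052 -0.1838  0.0147]
block 0.67 [ 0.52   -0.1577  0.0735]
bar 0.79 [ 0.5198 -0.159   0.0745]
tooth_left 0.64 [0.5042 0.0112 0.1555]
bottle 0.64 [0.4904 0.0069 0.0672]
bottle 0.41 [ 0.5188 -0.1589  0.0708]
pump_top 0.64 [0.4946 0.0163 0.1564]
flask 0.85 [ 0.5627 -0.2835  0.0226]
petri 0.97 [ 0.6299 -0.1481  0.0141]
petri 0.54 [ 0.5193 -0.1567  0.0721]
chamber 0.72 [ 0.436  -0.2029  0.004 ]
side
nest 0.76 [ 0.4981 -0.1134  0.0124]
nest 0.59 [ 0.5249 -0.1411  0.0733]
block 0.71 [ 0.6298 -0.1367  0.013 ]
block 0.6 [ 0.521  -0.1437  0.0707]
bar 0.76 [ 0.5249 -0.142   0.0723]
bottle 0.97 [0.4952 0.04   0.0717]
pump_top 0.6 [0.4987 0.0267 0.1565]
pump_top 0.25 [ 0.5256 -0.1433  0.0726]
flask 0.69 [ 0.5891 -0.2718  0.018 ]
petri 0.94 [ 0.6289 -0.1386  0.0115]
chamber 0.57 [ 0.4331 -0.2004  0.0024]
chamber 0.56 [0.4917 0.0389 0.0744]
{'t': 1.1, 'qpos': array([ 1.0475,  0.5275,  1.4327,  0.    ,  1.1814, -0.1785]), 'qvel': array([-0.0021,  0.0017,  0.001 , -0.0008, -0.0022, -0.0001]), 'tau': array([ -0.0001, -44.0033, -17.6989,   0.0634,   0.0505,  -0.    ]), 'ee_pos': array([0.2112, 0.5882, 0.2365]), 'orientation': array([ 0.1715,  0.9852,  0.    , -0.    ]), 'wrist_force': array([ 0.3036, -0.2344, -0.2377]), 'torque': array([-0.0061, -0.0207,  0.0384]), 'finger_force': 0.0, 'opening': 0.08690118266849271}
```

View pics/scene1.png

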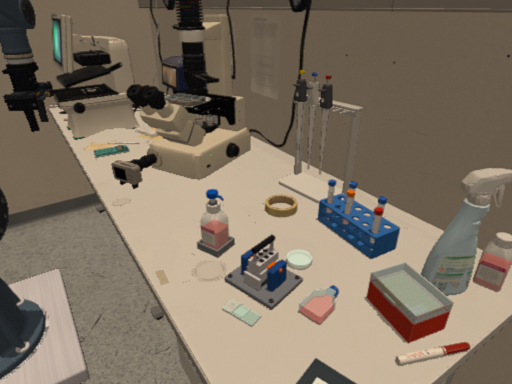

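View pics/side1.png

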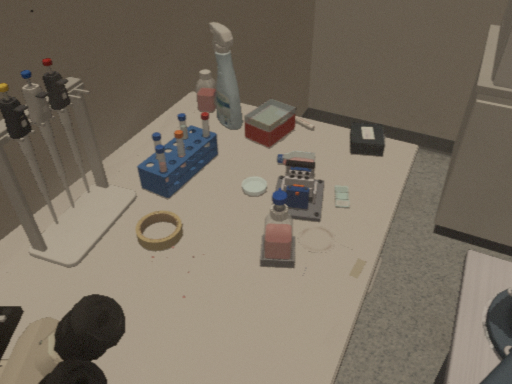

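The pictures show the nest at about (265,275) in scene and (300,190) in side. The bottle with the blue pump is next to it at (213,225) and (280,230). Next I'll take a wrist view from above.

Run:
```python
from h import *
np.set_printoptions(precision=4,suppress=True)
arm.move_ptp([0.46,-0.10,0.36],[0,1,0,0])
s=snap('wrist','wrist1.png')
print(s['cam_to_world'], status.get_obs()['qpos'],status.get_obs()['t'])
for q in ['nest','block','bar','tooth_left','tooth_right','bottle','pump_top']:
    for r in finder.spot_in('wrist',q)[:2]: print(q,round(r['p'],2),w(s,r['location']))
P=cloud(s); np.save('P.npy',P)
hsv=cv2.cvtColor(s['pixels'],cv2.COLOR_RGB2HSV)
m=(hsv[...,0]>100)&(hsv[...,0]<130)&(hsv[...,1]>150)
C=cloud(s,m)
for a,b in [(0.055,0.075),(0.145,0.17)]:
    c=C[(C[:,2]>a)&(C[:,2]<b)]; print(len(c),c.mean(0) if len(c) else 0, cv2.minAreaRect((c[:,:2]*1000).astype(np.float32)) if len(c)>3 else 0)
```

```text
[[-0.0009  0.9618  0.2738  0.3844]
 [ 1.      0.0008  0.0005 -0.0988]
 [ 0.0003  0.2738 -0.9618  0.5086]
 [ 0.      0.      0.      1.    ]] [-0.4509  0.176   1.6287  0.0002  1.3372 -2.0228] 3.775
nest 0.9 [ 0.5061 -0.1364  0.0097]
block 0.86 [ 0.5106 -0.1465  0.0744]
tooth_left 0.46 [ 0.5145 -0.145   0.0751]
tooth_left 0.38 [ 0.5086 -0.1326  0.0134]
tooth_right 0.44 [ 0.5279 -0.1727  0.0581]
bottle 0.9 [0.486  0.0105 0.0939]
pump_top 0.9 [0.4963 0.0175 0.1585]
498 [ 0.5181 -0.1474  0.0636] ((520.5021362304688, -149.0965576171875), (48.91570281982422, 90.4287338256836), 15.757083892822266)
398 [0.4955 0.0205 0.1568] ((494.83941650390625, 15.918207168579102), (26.09530258178711, 42.5936393737793), 1.3647085428237915)
```

View pics/wrist1.png

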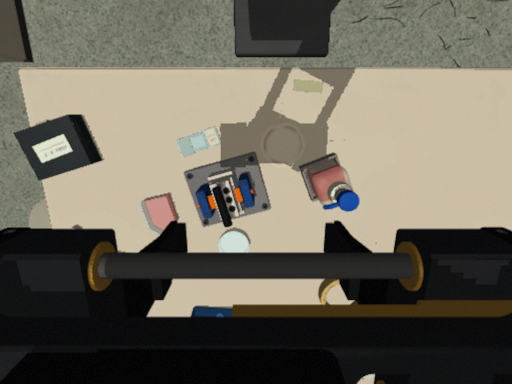

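The wrist view shows the nest at about (228,190), turned about +16°. The black bar runs from (213,188) to (230,222), and the pump cap is at (348,200) with its spout towards the nest.

Run:
```python
from h import *
np.set_printoptions(precision=4,suppress=True)
def est(s):
    P=cloud(s)
    q=P[(P[:,2]>0.1555)&(P[:,2]<0.166)&(abs(P[:,0]-.495)<.04)&(abs(P[:,1]-.02)<.045)]
    print('pump',len(q),q.mean(0),np.percentile(q,[1,99],axis=0).ravel(),cv2.minEnclosingCircle((q[:,:2]*1000).astype(np.float32)))
    b=P[(P[:,2]>0.098)&(P[:,2]<0.125)&(np.hypot(P[:,0]-.52,P[:,1]+.149)<.06)]
    print('bar',len(b),b.mean(0),b[:,2].max(),cv2.minAreaRect((b[:,:2]*1000).astype(np.float32)))
    hsv=cv2.cvtColor(s['pixels'],cv2.COLOR_RGB2HSV)
    C=cloud(s,(hsv[...,0]>100)&(hsv[...,0]<130)&(hsv[...,1]>150))
    c=C[(C[:,2]>.06)&(C[:,2]<.069)&(np.hypot(C[:,0]-.52,C[:,1]+.149)<.07)]
    if len(c)>5: print('hous',len(c),c[:,2].mean(),cv2.minAreaRect((c[:,:2]*1000).astype(np.float32)))
    g=P[(P[:,2]>0.008)&(P[:,2]<.0155)&(np.hypot(P[:,0]-.52,P[:,1]+.149)<.092)]
    print('plate',len(g),cv2.minAreaRect((g[:,:2]*1000).astype(np.float32)))
est(snap('wrist'))
for c in ['scene','side']: print(c); est(snap(c))
arm.move_ptp([0.46,-0.06,0.26],[0,1,0,0])
s=snap('wrist','wrist2.png'); print('low'); est(s)
print(solver.solve_ik([.52,-.15,.1],[-np.sin(.1375),np.cos(.1375),0,0]),status.get_obs()['t'])
```

```text
pump 335 [0.4947 0.0245 0.1581] [0.4818 0.012  0.1557 0.5079 0.0373 0.1599] ((495.16571044921875, 25.20360565185547), 13.829573631286621)
bar 373 [ 0.5192 -0.1483  0.1075] 0.11066332558084924 ((520.6407470703125, -148.46377563476562), (63.77540969848633, 13.186229705810547), 15.477128982543945)
hous 473 0.06398512322353993 ((520.3038940429688, -149.04335021972656), (49.411102294921875, 90.01192474365234), 15.976375579833984)
plate 2166 ((537.6163940429688, -144.07675170898438), (146.6979522705078, 136.0042266845703), 15.790159225463867)
scene
pump 61 [0.4987 0.0212 0.1583] [0.4863 0.0103 0.1558 0.5123 0.0348 0.1599] ((498.9687805175781, 22.963115692138672), 13.665236473083496)
bar 176 [ 0.5226 -0.1545  0.1064] 0.11071144569085056 ((525.3317260742188, -152.47528076171875), (64.57684326171875, 12.784906387329102), 13.77558422088623)
hous 142 0.0639224468665458 ((521.9005737304688, -153.50894165039062), (43.46681594848633, 87.01976013183594), 16.99247169494629)
plate 1084 ((539.2918701171875, -147.04385375976562), (143.00985717773438, 136.31654357910156), 15.944928169250488)
side
pump 1
[... 300 characters left out ...]
9.5260620117188, -145.03048706054688), (143.32516479492188, 136.86500549316406), 15.848030090332031)
low
pump 167 [0.489  0.0305 0.1581] [0.4818 0.0182 0.1559 0.4997 0.0378 0.1598] ((492.27783203125, 26.886341094970703), 13.177735328674316)
bar 243 [ 0.5065 -0.15    0.1059] 0.11003521621202317 ((518.7247314453125, -148.6051025390625), (59.768287658691406, 13.427189826965332), 17.406417846679688)
hous 617 0.06392269094268245 ((520.2432250976562, -148.4659423828125), (48.61436080932617, 89.01142120361328), 15.692453384399414)
plate 2646 ((520.8062133789062, -148.4805908203125), (111.80426025390625, 135.2796630859375), 15.884544372558594)
[-0.4874  0.6187  1.7587 -0.      0.7642 -2.3332] 4.8333
```

View pics/wrist2.png

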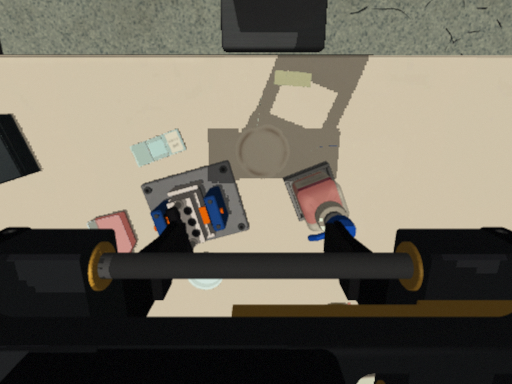

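Measurements agree with each other and with the given sizes:

| Item | Position (x, y) | Other |
|---|---|---|
| Nest | (0.521, -0.149) | yaw 0.277 rad |
| Bar | on the nest centre | top at z = 0.110 |
| Pump cap | (0.496, 0.0245) | z = 0.158 |

Pressing the pump now.

Run:
```python
from h import *
np.set_printoptions(precision=4,suppress=True)
y=.277; q=[np.cos(y/2),np.sin(y/2),0,0]
p=np.array([.4963,.0243,0])
arm.move_ptp(p+[0,0,.25],q); gripper_to(0)
arm.movel(p+[0,0,.182])
o=status.get_obs(); print(o['ee_pos'],o['wrist_force'],o['qpos'])
for z in (.172,.170,.168,.166,.164,.162,.160):
    h=arm.movel(p+[0,0,z],velocity=.02,guard=12)
    o=status.get_obs(); print(z,h,o['ee_pos'],o['wrist_force'])
    if h or o['wrist_force'][2]>10: break
arm.dwell(.3); o=status.get_obs(); print(o['ee_pos'],o['wrist_force'])
s=snap('scene'); P=cloud(s)
arm.movel(p+[0,0,.20],velocity=.06)
o=status.get_obs(); print(o['wrist_force'],o['t'])
for c in ('scene','side'):
    s=snap(c,c+'3.png'); P=cloud(s); k=P[(P[:,2]>.13)&(P[:,2]<.164)&(np.hypot(P[:,0]-.4963,P[:,1]-.0243)<.02)]
    print(np.percentile(k[:,2],95))
```

```text
[0.4967 0.0242 0.1822] [ 0.3792 -0.3308  0.4965] [-0.1764  0.4375  1.8052  0.0001  0.8984  1.1174]
0.172 False [0.4963 0.0243 0.1721] [-0.7475  0.0054  1.164 ]
0.17 False [0.4964 0.0243 0.1701] [-0.8746  0.0957  2.8769]
0.168 False [0.4964 0.0243 0.168 ] [-0.1305 -0.7088  4.1431]
0.166 False [0.4964 0.0243 0.166 ] [-1.03   -0.1617  4.6396]
0.164 False [0.4964 0.0243 0.1644] [-0.9503  0.723   6.1084]
0.162 False [0.4964 0.0243 0.1641] [-4.6817  0.6024 20.0572]
[0.4964 0.0243 0.1641] [-4.4368  1.1357 19.1238]
[0.4509 0.1134 0.5987] 12.575
0.15934186111689508
0.15770986957598654
```

The pump reached its stop (8 mm, 20 N) and sprang back. Gripping the bar next.

Run:
```python
from h import *
np.set_printoptions(precision=4,suppress=True)
y=.277; q=[np.cos(y/2),np.sin(y/2),0,0]
p=np.array([.521,-.1488,0])
arm.movel([.4963,.0243,.25]); arm.move_ptp(p+[0,0,.2],q); gripper_to(.06)
print(arm.movel(p+[0,0,.097],velocity=.1,guard=8))
o=status.get_obs(); print(o['ee_pos'],o['wrist_force'])
gripper_to(0); arm.dwell(.2)
o=status.get_obs(); print(o['ee_pos'],o['wrist_force'],o['torque'],o['opening'],o['finger_force'],o['qpos'],o['t'])
snap('scene','scene4.png')
```

```text
False
[ 0.5215 -0.149   0.0975] [ 0.2221 -0.6541  0.1828]
[ 0.521  -0.1488  0.097 ] [-0.5007 -0.8048  0.562 ] [-0.0711  0.117  -0.0206] 0.012987548631066267 29.98125450569205 [-0.4845  0.6244  1.7587  0.      0.7585  0.8093] 17.3333
```

```bash
cat >> h.py <<'E'
from scipy.spatial.transform import Rotation as R
Y=.277; NR=R.from_euler('z',Y); PV=np.array([.521,-.1488,.020])
def rockto(a,b,v=.03,n=4):
    "tip the block from bar offset a to b (m, + = nest +y)"
    for d in np.linspace(a,b,n+1)[1:]:
        r=NR*R.from_euler('x',-np.arcsin(d/.082))
        arm.movel(PV+r.apply([0,0,.077]),(r*R.from_quat([1,0,0,0])).as_quat(),velocity=v)
        o=status.get_obs(); f=NR.inv().apply(o['wrist_force'])
        print(round(d,4),f.round(1),NR.inv().apply(o['torque']).round(2),(NR.inv().apply(o['ee_pos']-PV)*1e3).round(1),round(o['t'],1))
E
python3 - <<'E'
from h import *
rockto(0,.0155)
snap('scene','scene5.png'); snap('side','side5.png')
rockto(.0155,0,.05,2)
E
```

```text
0.0039 [-0.1 -1.1 -1.9] [-0.17  0.06  0.03] [ 0.3  3.7 76.8] 17.7
0.0078 [ 0.7 -0.9 -3.4] [-0.25 -0.03  0.04] [ 0.3  7.1 76.6] 17.9
0.0116 [ 0.4 -2.9 -4.3] [-0.22 -0.02 -0.01] [ 0.2 10.7 76.1] 18.2
0.0155 [ 0.4 -2.4 -3.1] [-0.19  0.04 -0.01] [ 0.1 14.3 75.6] 18.5
0.0078 [ 1.3  0.5 -1.1] [ 0.12 -0.19  0.08] [-0.1  6.7 76.8] 18.9
0.0 [1.4 0.6 1.4] [ 0.19 -0.11 -0.03] [-0.2  0.3 77.1] 19.2
```

Run:
```python
from h import *
rockto(0,-.0155)
rockto(-.0155,0,.05,2)
rockto(0,.0155,.05); rockto(.0155,0,.05,2)
a=snap('scene')['pixels'][215:310,215:310]; b=snap('side')['pixels'][140:235,260:355]
cv2.imwrite('pics/c6.png',cv2.resize(np.hstack([a,b])[...,::-1],(760,380),interpolation=cv2.INTER_CUBIC))
```

```text
-0.0039 [1.7 0.3 3.5] [ 0.06 -0.06 -0.01] [-0.  -3.  77.1] 19.5
-0.0078 [2.  1.8 4.5] [ 0.33 -0.02 -0.11] [-0.1 -6.5 76.8] 19.7
-0.0116 [1.1 2.1 5.8] [ 0.5  -0.08 -0.04] [ -0.1 -10.4  76.5] 20.0
-0.0155 [1.8 0.4 5.9] [ 0.41 -0.06 -0.04] [ -0.1 -14.2  75.9] 20.3
-0.0078 [ 0.8 -1.6  2.3] [-0.22  0.19 -0.03] [-0.2 -6.7 76.7] 20.6
0.0 [ 0.7 -1.   1.9] [-0.08  0.25 -0.04] [ 0.   0.2 76.9] 20.9
0.0039 [ 0.7 -0.3  1.6] [-0.19  0.   -0.03] [ 0.3  3.  76.8] 21.1
0.0078 [ 0.9 -0.4 -0.7] [-0.2  -0.1   0.09] [ 0.2  6.9 76.5] 21.4
0.0116 [ 0.7 -0.  -0.5] [-0.06  0.02  0.04] [-0.1 10.9 76. ] 21.6
0.0155 [ 0.8 -1.4 -2.5] [-0.14 -0.01  0.04] [ 0.1 14.1 75.4] 21.9
0.0078 [2.3 0.3 0.9] [-0.03 -0.18  0.06] [ 0.2  6.1 76.8] 22.2
0.0 [2.6 0.5 2.3] [ 0.13 -0.13  0.04] [-0.2  0.1 77. ] 22.5
```

View pics/c6.png

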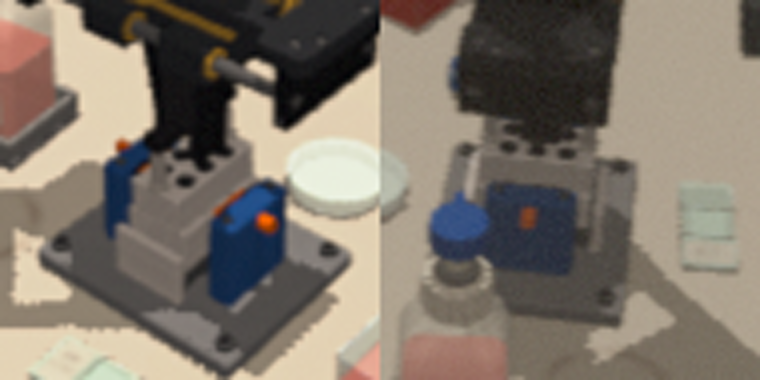

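The crop shows an orange pin standing out of the back of each housing, at (265,222) and (125,147) in the left half. So both teeth are pushed back. Lifting with a guard.

Run:
```python
from h import *
np.set_printoptions(precision=4,suppress=True)
b=np.array([.521,-.1488,0])
for z in (.101,.107,.115):
    h=arm.movel(b+[0,0,z],velocity=.02,guard=8); o=status.get_obs(); print(z,h,o['ee_pos'],o['wrist_force'],o['opening'],o['t'])
    if h: break
else:
    arm.movel(b+[0,0,.183],velocity=.05); arm.dwell(.8)
    o=status.get_obs(); print(o['ee_pos'],o['wrist_force'],o['torque'],o['opening'],o['t'])
    s=snap('scene'); a=s['pixels'][170:320,190:340]; c=snap('side')['pixels'][110:260,220:370]
    cv2.imwrite('pics/c7.png',cv2.resize(np.hstack([a,c])[...,::-1],(800,400),interpolation=cv2.INTER_CUBIC))
```

```text
0.101 False [ 0.5202 -0.1481  0.1006] [-0.1415  0.7592 -3.0408] 0.013045432654574305 22.925
0.107 False [ 0.5211 -0.1489  0.1072] [ 0.036  -0.0265 -3.683 ] 0.013467520351924245 23.375
0.115 False [ 0.521  -0.1488  0.1152] [-0.9528 -0.1224 -3.8563] 0.013112031228616554 23.925
[ 0.521  -0.1488  0.183 ] [ 0.1645  0.0871 -3.4995] [-0.0797  0.1757  0.0055] 0.013030132438962063 26.2333
```

View pics/c7.png

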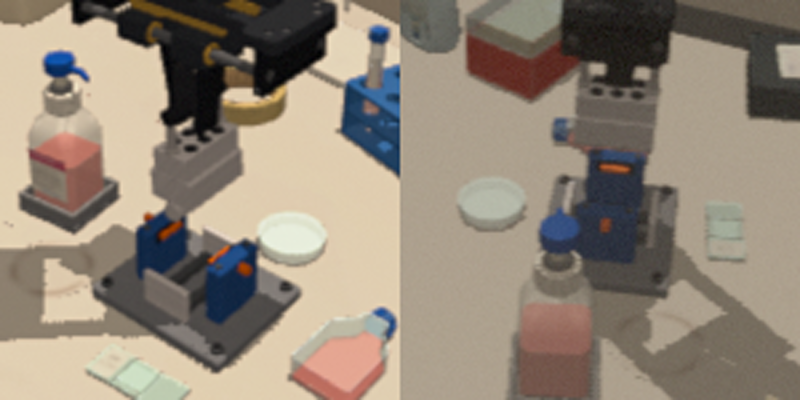

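The block hangs free above the nest at left-crop (198,165), and the bystanders haven't moved. I'll check the tilt of its top face and hand in if it's small.

Run:
```python
from h import *
for c in ('scene','side'):
    s=snap(c); P=NR.inv().apply(cloud(s)-[.521,-.1488,0])
    k=P[(abs(P[:,0])<.04)&(abs(P[:,1])<.018)&(abs(P[:,2]-.158)<.006)]
    for _ in range(4):
        A=np.c_[k[:,:2],np.ones(len(k))]; x=np.linalg.lstsq(A,k[:,2],rcond=None)[0]
        r=abs(A@x-k[:,2]); kk=k; k=k[r<max(.0015,np.percentile(r,85) if _<2 else .0015)]
    print(c,len(k),np.degrees(x[:2]).round(1),x[2])
o=status.get_obs(); print(o['t'],abs(o['qvel']).max())
```

```text
scene 164 [ 1.1 -1.4] 0.15880897518104045
side 175 [ 0.  -2.7] 0.15659742696807208
26.4333 0.0013878822829809492
```

The top face is level to within the measurement noise, so I'm handing in.

```bash
python3 -c "
from h import *
print(arm.finish_job())"
```

```text
the job is handed in; nothing more can be done
None
```

The job is handed in at about 26 s: the pump was pressed fully and released, both catches were rocked back, and the block came free without jamming and is held still about 34 mm above the catch housings, upright to within about 1–3° by camera.

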